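Find the empty bay of a flap-covered courier crate and stow a tube carrier in it

ROBOT

A 6-joint arm with a two-finger parallel gripper is mounted at the origin on the work surface; the furniture and walls round the work are solid. World frame = base frame: x ahead of the robot, y to its left, z up, the work surface at z = 0. Lengths are in m, angles in rad, forces in N, time in s.
With the tool pointing down it reaches from about 0.3 to 0.775 m from the base axis. Payload 14.6 kg.
Tool frame: the origin (TCP) lies between the finger pads; the fingertips stand 19 mm ahead of it and the grasp point (between the pads) is the TCP (ctrl.finger_overhang is the distance from the TCP to the fingertips, in m); z points along the fingers, y is the direction in which the jaws open and shut (so a half turn about z gives the same grasp; the last joint's range is limited). The gripper opens to 94 mm and grips with 3 to 60 N. Pads are 16 mm wide; open, the fingers measure 119 mm over their backs; the gripper's body (75 mm by 177 mm) begins 78 mm behind the grasp point.
Start: joints at [-1.172, 0.3, 1.521, -0, 1.321, -0.067], TCP at [0.247, -0.491, 0.224] pointing down, gripper open.
Joint ranges: [-3.03, 3.03], [-0.79, 2.21], [0.23, 2.52], [-1.04, 4.18], [0, 3.07], [-2.55, 2.55]. Speed limits (rad/s): [2.22, 2.22, 2.57, 3.14, 3.14, 3.14].

INTERFACE

Orientations are given as [roll, pitch, yaw] about the fixed x, y, z axes, in that order (R = Rz(yaw) Ry(pitch) Rx(roll)).
In Python, from station import ctrl gives the robot as it stands.
- The arm moves only by the tool send_rows, never from a script. Its argument "series" is a list of rows, each a list of 7 numbers: the turn, a rotation vector about the tool's x, y, z in degrees, then the shift along the tool's x, y, z in m, then the gripper's target within -1 to 1 (fully open at 1, half-way at 0, shut at -1). A call has 1 to 8 rows; each row is the pose to reach, as a shift and turn from the pose commanded when the call began, along the tool's axes at that moment; what a row does not reach only later rows make up. A row lasts 1/10 s, in which the tool goes at most 50 mm and 8.59 degrees, less where a joint would pass 70% of its speed; a pose out of reach is approached as far as the arm can. A call with a gripper value outside its range is refused whole. The fingers move at their own pace and stop on an object; "force" is the grip in N (left out, the last holds). Time passes only in rows, so rows that repeat a pose let the fingers close. It gives the time, the measured TCP pose, the force and the opening at its end, in the units of the state.
- ctrl.get_obs(): the state, without advancing time (a new reading comes with each control period).
- ctrl.camera(name): name is "scene" or "top" or "wrist"; returns a dict with "pixels" (384x512x3 uint8, red, green, blue), "z_map" (384x512 float32, m along the optical axis (not along the pixel's ray), 0 where there is no reading), "fov_y" (degrees; the focal length in pixels is half the picture's height over the tangent of half this angle, whatever the lens; pixels are square), "cx", "cy" (the principal point, pixels), "k1" (the pictures are not rectified: a ray, as slopes to the right and down, at radius r is drawn at 1 + k1 r^2 times it, then the intrinsics apply), "R" (3x3) and "t" (3): a world point X has camera coordinates R X + t. Camera axes: x right, y down, z forward; pixel columns grow to the right and rows downward; lengths in m; the calibration is good to about 2 mm. A picture is of the moment at which its call begins.
- ctrl.hand_in(): hands the job in, once; it reports no verdict.
The state is a dict: "time_s": time; "qpos": joint angles; "joint_vel": joint speeds; "tau": joint torques, N m; "ee_pos": TCP position; "eef_rot": TCP orientation; "force": force on the tool from outside, world axes, zero at the start; "moment": the same for the moment, N m; "grip_width": finger opening in m.
Only numpy, scipy, OpenCV 4.12 (cv2) and the standard library are available. Lean on these libraries where they do the work, as an engineer would, in place of code of your own. Each camera call takes 0.05 s, during which the arm holds its last target.

TASK

The blue courier crate has three bays under grey inward-swinging flaps; two bays are already packed and one is empty, and you cannot see which. Before touching the ivory tube carrier, press the flaps down to feel which bay is empty and push that bay's flap well down (more than 60 degrees). Then lower the carrier, without dropping it, into that bay so that it stands upright on the bay's floor, let go, and leave the other things on the bench where they are.

Things in the scene. Friction and masses are not known exactly. Their poses are not given: they have to be found in the camera images.
- crate: Blue crate, fixed to the bench, outside 196 x 218 x 68 mm (x, y, z). Origin: centre of its underside. Three bays side by side along its x, 64 mm apart, each 60 mm wide (x) and 210 mm long (y); walls 4 mm; bay floor 8 mm, rim 68 mm above the bench. A grey flap closes each bay (see the flap joints). In a packed bay a 0.35 kg box, 46 mm high and 48 mm wide, stands under the flap.
- bay1 (a point): Centre of the mouth of bay 1 (the -x bay of the crate), level with the crate's rim; same axes as the crate.
- bay2 (a point): Centre of the mouth of bay 2 (the middle bay of the crate), level with the crate's rim; same axes as the crate.
- bay3 (a point): Centre of the mouth of bay 3 (the +x bay of the crate), level with the crate's rim; same axes as the crate.
- flap1 (a joint): Angle (rad) of bay 1's grey flap (56 x 207 x 3 mm, top 67 mm above bench): 0 closed, 1.5 hanging on the bay's +x wall. Hinged 28 mm to +x of the bay's middle; press at the yellow patch, 14 mm to -x of it. 1 to 4 N moves it down; no spring, it stays where left. Packed bay: stops hard at about 0.2 (free edge 10 mm down). Empty: swings all the way.
- flap2 (a joint): Angle (rad) of bay 2's grey flap (56 x 207 x 3 mm, top 67 mm above bench): 0 closed, 1.5 hanging on the bay's +x wall. Hinged 28 mm to +x of the bay's middle; press at the yellow patch, 14 mm to -x of it. 1 to 4 N moves it down; no spring, it stays where left. Packed bay: stops hard at about 0.2 (free edge 10 mm down). Empty: swings all the way.
- flap3 (a joint): Angle (rad) of bay 3's grey flap (56 x 207 x 3 mm, top 67 mm above bench): 0 closed, 1.5 hanging on the bay's +x wall. Hinged 28 mm to +x of the bay's middle; press at the yellow patch, 14 mm to -x of it. 1 to 4 N moves it down; no spring, it stays where left. Packed bay: stops hard at about 0.2 (free edge 10 mm down). Empty: swings all the way.
- carrier: Ivory analyser tube carrier standing upright on the bench, 32 x 188 x 78 mm (x, y, z), 70 to 130 g, the only such carrier on the bench. Origin: centre of its underside; its long axis is y, z up. Its body reaches from y = -87 to +94 mm. Pinch across its thickness (its x) near the top. Standing in a bay it shows about 18 mm above the rim, and may point either way along the bay.
- blue_rack: Black tube rack with blue-capped tubes, 112 x 215 x 113 mm, bystander. Origin: centre of its underside.
- glasses: Black safety glasses, 175 x 146 x 48 mm, bystander. Origin: centre of the underside.
- mouse: Black computer mouse, 60 x 108 x 34 mm, bystander. Origin: centre of the underside.
- pen: Black marker pen lying on the bench, 116 mm long, 16 mm thick, bystander. Origin: centre of the underside.

How it is judged:
By the outcome, as a careful person would: the job done as asked, in the order asked, and still so for the second after the job is handed in, with the robot touching nothing.
It also fails if it takes over 58 s, if anything falls off the work surface, if the arm or the gripper's body presses on something with over 40 N, if the wrist force passes 120 N, or if a joint passes its speed limit or range.

## Working session

There is one attempt and no reset: what is moved stays moved. The work goes in short steps, Python scripts to look and compute and a tool call to move; the robot and the scene stay as the last step left them, time stands still between calls to the robot, and variables do not carry over. Pictures are saved under pics/ and viewed, and the job is handed in when it is done.

Besides the shell and the picture viewer there is one more tool, called after "Call:" by a JSON object that holds its "method" and its "body", one argument or row to a line. send_rows: Moves the arm, as the interface text tells. Its arguments: {"type":"object","properties":{"series":{"type":"array"},"force":{"type":"number"}},"required":["series"]}

```bash
ls; mkdir -p pics; python3 - <<'E'
from station import ctrl
import cv2,numpy as np
s=ctrl.get_obs();print(s)
for n in("scene","top","wrist"):
    c=ctrl.camera(n);cv2.imwrite(f"pics/{n}0.png",c["pixels"][:,:,::-1]);np.savez(f"{n}0.npz",**c)
    print(n,c["fov_y"],c["cx"],c["cy"],c["k1"],c["R"].round(3).tolist(),c["t"], (c["z_map"]>0).mean())
E
```

```text
pics
{'time_s': 0.0, 'qpos': array([-1.17158163e+00,  3.00452845e-01,  1.52159953e+00, -1.38572489e-05,
        1.32071232e+00, -6.65909957e-02]), 'joint_vel': array([-0.00114147,  0.00017571,  0.00130512,  0.00122079, -0.00011235,
       -0.00084983]), 'tau': array([-4.39662963e-04, -5.31802726e+01, -3.52736056e+01,  7.08753197e-02,
        2.43863388e-02, -8.89891680e-05]), 'ee_pos': array([ 0.24692917, -0.49117094,  0.22388853]), 'eef_rot': array([-3.14042232e+00, -6.45971239e-05,  4.65809096e-01]), 'force': array([-0.71170301,  0.4744851 ,  0.01749295]), 'moment': array([ 0.02327716,  0.00701194, -0.02967507]), 'grip_width': 0.09400396290062424}
scene 45.810216201935106 252.7290382095161 198.28855738920748 -0.1422804135274152 [[-0.26, 0.966, 0.005], [0.478, 0.133, -0.868], [-0.839, -0.223, -0.496]] [ 0.08294796 -0.16010864  1.61794142] 0.9929911295572916
top 49.30008925757146 263.68399786522605 189.65727734601296 -0.15593327225351059 [[-0.001, -1.0, 0.004], [-0.987, -0.0, -0.161], [0.161, -0.004, -0.987]] [0.04763798 0.457771   1.06877704] 0.9959615071614584
wrist 71.5787101689179 258.0103358553449 192.1242366484616 -0.03715930020365395 [[0.45, -0.893, -0.001], [-0.856, -0.431, 0.285], [-0.255, -0.127, -0.959]] [-0.54964438 -0.03019689  0.39266578] 0.9959818522135416
```

View pics/top0.png

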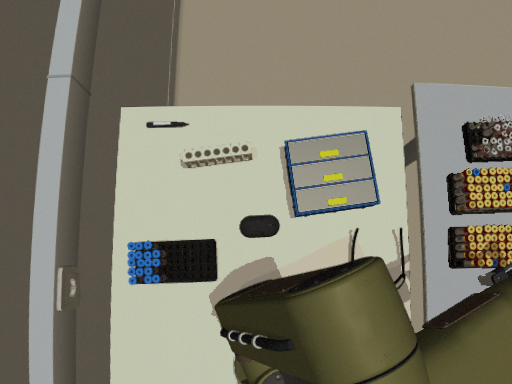

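View pics/scene0.png

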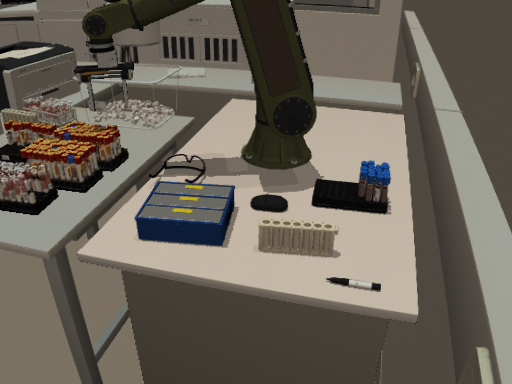

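View pics/wrist0.png

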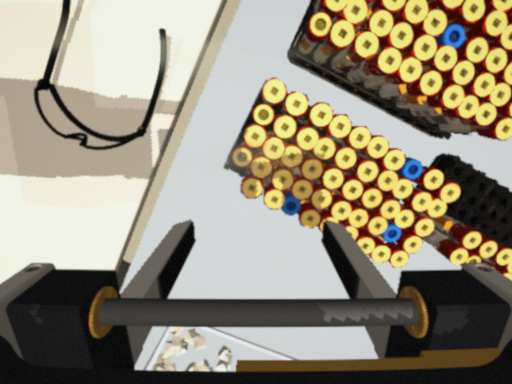

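The top view shows the crate at about (290–380, 130–215) with three yellow patches near (330,153), (333,177) and (338,201). The carrier runs along (182–255, 145–165). The mouse is at (260,226), the rack at (172,262) and the pen at (167,125).

```bash
cat > h.py <<'E'
import numpy as np,cv2
def ray(c,uv):
    f=192/np.tan(np.radians(float(c["fov_y"]))/2)
    K=np.array([[f,0,float(c["cx"])],[0,f,float(c["cy"])],[0,0,1]])
    p=cv2.undistortPoints(np.array(uv,float).reshape(-1,1,2),K,np.array([float(c["k1"]),0,0,0,0])).reshape(-1,2)
    d=np.c_[p,np.ones(len(p))]; return d,-c["R"].T@c["t"],d@c["R"]
def plane(c,uv,z):
    d,o,w=ray(c,uv); return o+w*((z-o[2])/w[:,2])[:,None]
def cloud(c):
    v,u=np.mgrid[:384,:512]; d,o,w=ray(c,np.c_[u.ravel(),v.ravel()])
    return (o+w*c["z_map"].reshape(-1,1)).reshape(384,512,3)
def hsv(c): return cv2.cvtColor(np.ascontiguousarray(c["pixels"]),cv2.COLOR_RGB2HSV)
def rect(P):
    r=cv2.minAreaRect((P[:,:2]*1000).astype(np.float32)); return r
E
python3 - <<'E'
from h import *
for n in("top","scene"):
    c=dict(np.load(n+"0.npz"));H=hsv(c);P=cloud(c)
    m=cv2.inRange(H,(22,150,120),(38,255,255))
    k,l,st,ce=cv2.connectedComponentsWithStats(m)
    for i in range(1,k):
        if st[i,4]>20:
            q=plane(c,[ce[i]],.067)[0]; 
            if abs(q[1])<.6 and 0.2<q[0]<1: print(n,"yellow",ce[i].round(1),st[i,4],q.round(4),np.median(P[l==i],0).round(4))
    # crate: points with z .055-.075 blue or grey in region
    X=P
    for nm,lo,hi in(("blue",(105,120,40),(125,255,255)),):
        m=cv2.inRange(H,lo,hi)>0
        m&=(X[...,2]>.05)&(X[...,2]<.08)&(X[...,0]>.4)&(X[...,1]<0)
        print(n,nm,m.sum(),rect(X[m]), np.median(X[m],0))
        vv,uu=np.nonzero(m); print(rect(plane(c,np.c_[uu,vv],.068)))
    # ivory top by depth
    m=(X[...,2]>.06)&(X[...,2]<.095)&(X[...,0]>.45)&(X[...,1]>-.02)&(X[...,0]<.8)&(X[...,1]<.4)
    k,l,st,ce=cv2.connectedComponentsWithStats(m.astype(np.uint8))
    for i in range(1,k):
        if st[i,4]>80: 
            vv,uu=np.nonzero(l==i);print(n,"comp",st[i],rect(X[l==i]),rect(plane(c,np.c_[uu,vv],.078)),np.median(X[l==i],0))
c=dict(np.load("top0.npz"))
im=c["pixels"][100:300,110:400,::-1];cv2.imwrite("pics/topcrop.png",cv2.resize(im,None,fx=2.7,fy=2.7,interpolation=2))
E
```

```text
top yellow [328.8 153. ] 101 [ 0.5502 -0.1232  0.067 ] [ 0.55   -0.1231  0.0679]
top yellow [332.8 176.8] 101 [ 0.4869 -0.1317  0.067 ] [ 0.4868 -0.1326  0.0659]
top yellow [336.9 200.9] 109 [ 0.4236 -0.1408  0.067 ] [ 0.4233 -0.1408  0.0671]
top blue 684 ((500.2061462402344, -129.55455017089844), (199.64959716796875, 222.3446044921875), 8.013252258300781) [ 0.48339254 -0.14313855  0.06734799]
((498.9847106933594, -128.99612426757812), (199.25743103027344, 222.10865783691406), 8.340500831604004)
top comp [180 141  72  22 755] ((551.6126098632812, 173.92030334472656), (33.726741790771484, 186.0513458251953), 7.61883020401001) ((549.6415405273438, 173.32850646972656), (36.55376052856445, 185.5138397216797), 7.250900745391846) [0.55154702 0.17420808 0.07714407]
top comp [284 140   6  34 100] ((541.2465209960938, -13.935479164123535), (89.10926055908203, 13.009173393249512), 2.0694518089294434) ((538.2694702148438, -11.171409606933594), (13.018762588500977, 87.6689682006836), 89.32575225830078) [ 0.55576017 -0.01560922  0.06723949]
scene yellow [193.7 186.5] 50 [ 0.4275 -0.1408  0.067 ] 
[... 299 characters left out ...]
265625) [ 0.59085192 -0.11151758  0.06489051]
((518.4356079101562, -125.26483917236328), (221.52491760253906, 223.33306884765625), 7.953333377838135)
scene comp [217 204  12  23  81] ((542.0036010742188, -14.011457443237305), (98.58303833007812, 12.109048843383789), 1.0461735725402832) ((562.3778686523438, -11.672743797302246), (103.20470428466797, 13.381880760192871), 8.026106834411621) [ 0.56284956 -0.01464181  0.06627309]
scene comp [258 218  81  19 923] ((554.2872924804688, 174.39556884765625), (39.548038482666016, 188.81906127929688), 7.686758518218994) ((567.7501831054688, 176.1692657470703), (57.79108428955078, 187.67611694335938), 7.876651763916016) [0.55814462 0.17503419 0.07483912]
```

View pics/topcrop.png

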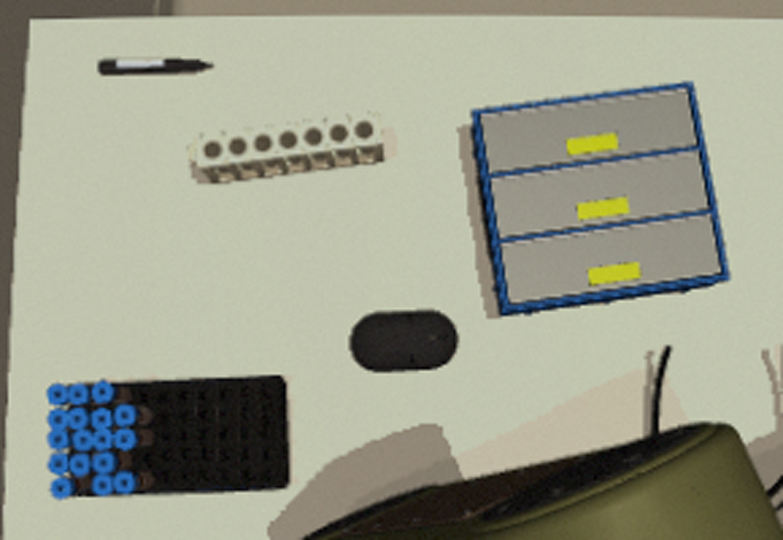

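Call:
{"method": "send_rows", "body": {
  "series": [
    [0, 0, 5, 0.0395, -0.029, 0, -1],
    [0, 0, 10, 0.079, -0.058, 0, -1],
    [0, 0, 15, 0.1185, -0.087, 0, -1],
    [0, 0, 18.7, 0.158, -0.1165, 0, -1],
    [0, 0, 18.7, 0.1975, -0.1455, 0.01, -1],
    [0, 0, 18.7, 0.237, -0.1745, 0.02, -1],
    [0, 0, 18.7, 0.2765, -0.204, 0.03, -1],
    [0, 0, 18.7, 0.316, -0.233, 0.04, -1]
  ],
  "force": 20
}}

```text
time_s: 0.95
ee_pos: [0.425, -0.1396, 0.1842]
eef_rot: [3.141, -0.0, 0.139]
force: [1.0, -0.9, 0.4]
grip_width: 0.0334
```

Call:
{"method": "send_rows", "body": {
  "series": [
    [0, 0, 0, 0, 0, 0.04, -1],
    [0, 0, 0, 0, 0.001, 0.08, -1],
    [0, 0, 0, 0, 0.001, 0.087, -1],
    [0, 0, 0, 0, 0.001, 0.087, -1]
  ]
}}

```text
time_s: 1.35
ee_pos: [0.4244, -0.1426, 0.0973]
eef_rot: [-3.141, 0.002, 0.139]
force: [0.7, -0.7, 0.5]
grip_width: 0.0019
```

```bash
python3 - <<'E'
from station import ctrl
import cv2,numpy as np
s=ctrl.get_obs();print(s["ee_pos"],s["eef_rot"],s["force"],s["grip_width"])
for n in("scene","wrist"):
    c=ctrl.camera(n);im=c["pixels"][:,:,::-1]
    if n=="scene": im=cv2.resize(im[140:270,100:300],None,fx=3.5,fy=3.5)
    cv2.imwrite(f"pics/{n}1.png",im)
E
```

```text
[ 0.42436915 -0.1425848   0.09733745] [-3.14050511e+00  1.75765022e-03  1.39093996e-01] [ 0.65047245 -0.69448233  0.53406975] 0.0019128754525091695
```

View pics/scene1.png

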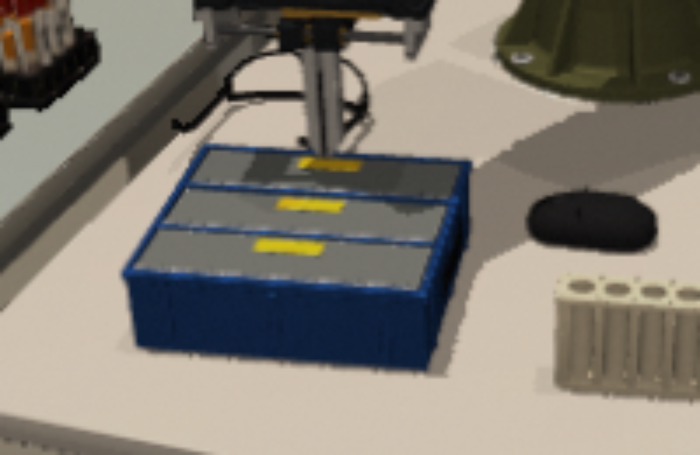

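View pics/wrist1.png

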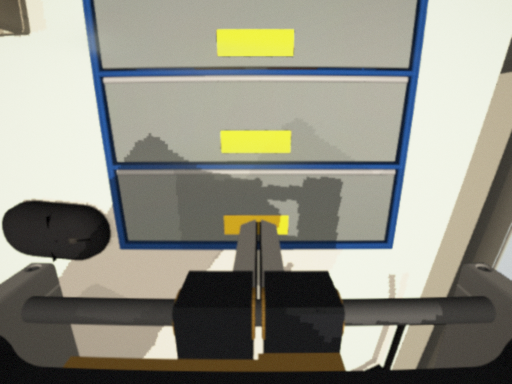

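The closed fingertips at (257,225) in the wrist view sit over bay 1's yellow patch. Next I press in small steps.

Call:
{"method": "send_rows", "body": {
  "series": [
    [0, 0, 0, 0, 0, 0.008, -1],
    [0, 0, 0, 0, 0, 0.011, -1],
    [0, 0, 0, 0, 0, 0.013, -1],
    [0, 0, 0, 0, 0, 0.015, -1],
    [0, 0, 0, 0, 0, 0.017, -1],
    [0, 0, 0, 0, 0, 0.017, -1]
  ]
}}

```text
time_s: 2.05
ee_pos: [0.4248, -0.1426, 0.0804]
eef_rot: [3.142, -0.0, 0.139]
force: [-0.2, -0.7, 0.5]
grip_width: 0.0009
```

Call:
{"method": "send_rows", "body": {
  "series": [
    [0, 0, 0, 0, 0, 0.002, -1],
    [0, 0, 0, 0, 0, 0.004, -1],
    [0, 0, 0, 0, 0, 0.006, -1]
  ]
}}

```text
time_s: 2.35
ee_pos: [0.4248, -0.1426, 0.0744]
eef_rot: [3.142, -0.0, 0.139]
force: [0.5, 0.0, 1.7]
grip_width: 0.0005
```

Call:
{"method": "send_rows", "body": {
  "series": [
    [0, 0, 0, 0, 0, 0.002, -1],
    [0, 0, 0, 0, 0, 0.004, -1],
    [0, 0, 0, 0, 0, 0.006, -1]
  ]
}}

```text
time_s: 2.65
ee_pos: [0.4247, -0.1426, 0.0683]
eef_rot: [-3.142, 0.0, 0.139]
force: [0.0, 1.0, 1.8]
grip_width: 0.0
```

```bash
python3 - <<'E'
from station import ctrl
import cv2,numpy as np
s=ctrl.get_obs();print(s["ee_pos"],s["eef_rot"],s["force"],s["grip_width"])
for n in("wrist",):
    c=ctrl.camera(n);im=c["pixels"][:,:,::-1]
    cv2.imwrite(f"pics/{n}2.png",im)
E
```

```text
[ 0.42465556 -0.14258198  0.06832069] [-3.14154721e+00  1.09068220e-04  1.39433451e-01] [0.0175808  1.00053954 1.79840158] 4.712061238031876e-05
```

View pics/wrist2.png

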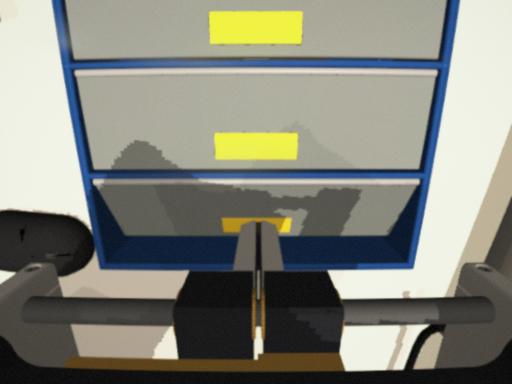

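Bay 1 gives way with under 2 N past 17 mm, and the wrist view shows its free edge dropping well below the rim at (250,245). It is the empty bay, so I push its flap on down and then sweep toward the hinge.

Call:
{"method": "send_rows", "body": {
  "series": [
    [0, 0, 0, 0, 0, 0.005, -1],
    [0, 0, 0, 0, 0, 0.01, -1],
    [0, 0, 0, 0, 0, 0.015, -1],
    [0, 0, 0, 0, 0, 0.02, -1],
    [0, 0, 0, 0.004, 0, 0.024, -1],
    [0, 0, 0, 0.008, 0, 0.026, -1],
    [0, 0, 0, 0.012, 0, 0.028, -1]
  ]
}}

```text
time_s: 3.4
ee_pos: [0.4367, -0.1408, 0.0401]
eef_rot: [-3.141, 0.001, 0.139]
force: [-1.9, -1.0, -0.1]
grip_width: 0.0005
```

Call:
{"method": "send_rows", "body": {
  "series": [
    [0, 0, 0, 0.003, 0, 0, -1],
    [0, 0, 0, 0.006, 0, 0, -1],
    [0, 0, 0, 0.009, 0, 0, -1],
    [0, 0, 0, 0.012, 0, 0, -1],
    [0, 0, 0, 0.014, 0, 0, -1],
    [0, 0, 0, 0.014, 0, 0, -1]
  ]
}}

```text
time_s: 4.0
ee_pos: [0.4508, -0.139, 0.0406]
eef_rot: [3.141, -0.0, 0.139]
force: [0.1, 0.1, 0.2]
grip_width: 0.0005
```

Call:
{"method": "send_rows", "body": {
  "series": [
    [0, 0, 0, -0.008, 0, 0, -1],
    [0, 0, 0, -0.008, 0, -0.03, -1],
    [0, 0, 0, -0.008, 0, -0.08, -1],
    [0, 0, 0, -0.008, 0, -0.13, -1],
    [0, 0, 0, -0.008, 0, -0.18, -1],
    [0, 0, 0, -0.02, 0, -0.2, -1],
    [0, 0, 0, -0.02, 0, -0.2, -1],
    [0, 0, 0, -0.02, 0, -0.2, -1]
  ]
}}

```text
time_s: 4.8
ee_pos: [0.4302, -0.1417, 0.2399]
eef_rot: [-3.141, -0.0, 0.139]
force: [-1.2, 0.3, 0.5]
grip_width: 0.0007
```

```bash
python3 - <<'E'
from station import ctrl
from h import *
s=ctrl.get_obs();print(s["ee_pos"],s["eef_rot"],s["force"],s["grip_width"])
for n in("wrist","scene"):
    c=ctrl.camera(n);im=c["pixels"][:,:,::-1];np.savez(f"{n}3.npz",**c)
    if n=="scene": im=cv2.resize(im[140:270,100:300],None,fx=3.5,fy=3.5)
    cv2.imwrite(f"pics/{n}3.png",im)
E
```

```text
[ 0.43024165 -0.14174622  0.23986416] [-3.14149507e+00 -3.80269221e-05  1.38979698e-01] [-1.16873515  0.283929    0.51645239] 0.0006545709721600632
```

View pics/wrist3.png

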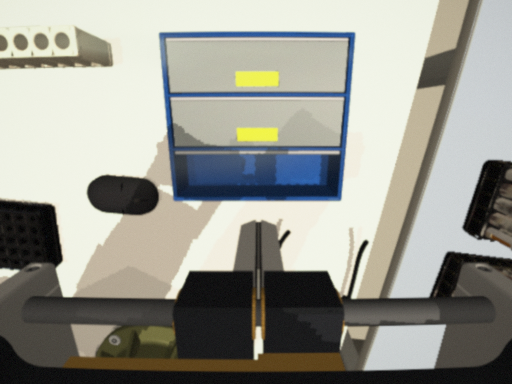

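View pics/scene3.png

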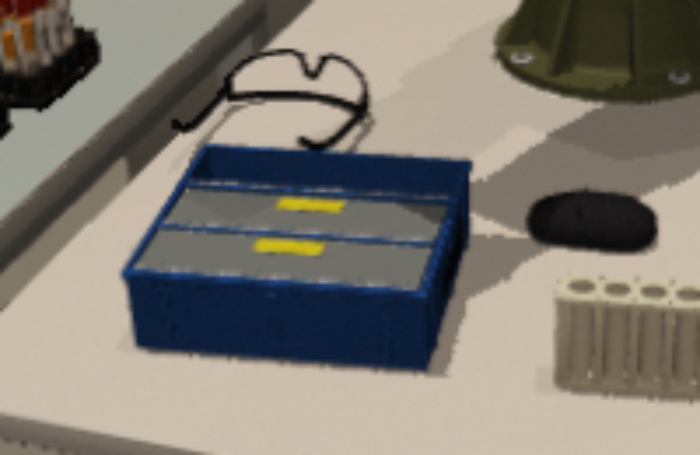

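The flap of bay 1 has gone under. The wrist view shows an open, empty blue bay at (175–340, 155–198), with bays 2 and 3 still closed. Now I refine the crate pose and the carrier pose.

```bash
python3 - <<'E'
from h import *
for n in("wrist","scene"):
    c=dict(np.load(n+"3.npz"));H=hsv(c);P=cloud(c)
    m=cv2.inRange(H,(22,150,120),(38,255,255))
    k,l,st,ce=cv2.connectedComponentsWithStats(m)
    for i in range(1,k):
        if st[i,4]>20:
            q=plane(c,[ce[i]],.067)[0]
            if abs(q[1])<.3 and 0.2<q[0]<.7: print(n,"yellow",ce[i].round(1),q.round(4),np.median(P[l==i],0).round(4))
    m=cv2.inRange(H,(105,120,40),(125,255,255))>0
    m&=(P[...,2]>.062)&(P[...,2]<.074)&(P[...,0]>.38)&(P[...,1]<0)&(P[...,1]>-.3)
    print(n,m.sum(),rect(P[m]))
# profile across bay1 in crate frame
c=dict(np.load("wrist3.npz"));P=cloud(c).reshape(-1,3)
a=np.radians(8);o=np.array([.5014,-.1298]);d=P[:,:2]-o
X=d@[np.cos(a),np.sin(a)];Y=d@[-np.sin(a),np.cos(a)]
for y0 in(-.06,.06):
    for x0 in np.arange(-.104,-.02,.004):
        s=(abs(Y-y0)<.02)&(abs(X-x0)<.002)
        if s.any(): print(y0,round(x0,3),P[s,2].min().round(3),np.median(P[s,2]).round(3),P[s,2].max().round(3),end=" | ")
    print()
E
```

```text
wrist yellow [257.1  78.4] [ 0.5514 -0.1238  0.067 ] [ 0.5513 -0.1241  0.0676]
wrist yellow [256.6 134.4] [ 0.4877 -0.1321  0.067 ] [ 0.4877 -0.1318  0.0666]
wrist 3334 ((502.77703857421875, -130.4689178466797), (197.4176788330078, 219.89283752441406), 8.032750129699707)
scene yellow [188.2 198.2] [ 0.4924 -0.1308  0.067 ] [ 0.4899 -0.1314  0.0652]
scene yellow [182.2 210.1] [ 0.5532 -0.1225  0.067 ] [ 0.5529 -0.1208  0.0669]
scene 707 ((506.611328125, -128.9873046875), (204.524169921875, 222.18057250976562), 8.387094497680664)
-0.06 -0.1 0.066 0.067 0.069 | -0.06 -0.096 0.007 0.05 0.07 | -0.06 -0.092 0.007 0.026 0.069 | -0.06 -0.088 0.006 0.008 0.32 | -0.06 -0.084 0.006 0.319 0.324 | -0.06 -0.08 0.006 0.321 0.327 | -0.06 -0.076 0.007 0.323 0.33 | -0.06 -0.072 0.006 0.325 0.334 | -0.06 -0.068 0.007 0.327 0.337 | -0.06 -0.064 0.007 0.33 0.339 | -0.06 -0.06 0.006 0.332 0.341 | -0.06 -0.056 0.007 0.335 0.342 | -0.06 -0.052 0.006 0.337 0.355 | -0.06 -0.048 0.006 0.351 0.357 | -0.06 -0.044 0.318 0.334 0.357 | -0.06 -0.04 0.066 0.33 0.354 | -0.06 -0.036 0.066 0.322 0.339 | -0.06 -0.032 0.061 0.068 0.07 | -0.06 -0.028 0.061 0.064 0.067 | -0.06 -0.024 0.063 0.065 0.067 | 
0.06 -0.1 0.065 0.067 0.069 | 0.06 -0.096 0.007 0.046 0.07 | 0.06 -0.092 0.007 0.009 0.069 | 0.06 -0.088 0.006 0.008 0.01 | 0.06 -0.084 0.007 0.008 0.319 | 0.06 -0.08 0.006 0.009 0.327 | 0.06 -0.076 0.007 0.323 0.331 | 0.06 -0.072 0.006 0.325 0.334 | 0.06 -0.068 0.007 0.326 0.337 | 0.06 -0.064 0.007 0.33 0.339 | 0.06 -0.06 0.007 0.332 0.341 | 0.06 -0.056 0.007 0.336 0.347 | 0.06 -0.052 0.006 0.341 0.355 | 0.06 -0.048 0.007 0.343 0.358 | 0.06 -0.044 0.318 0.334 0.359 | 0.06 -0.04 0.066 0.331 0.355 | 0.06 -0.036 0.066 0.324 0.341 | 0.06 -0.032 0.06 0.068 0.07 | 0.06 -0.028 0.061 0.065 0.067 | 0.06 -0.024 0.064 0.065 0.067 |
```

Call:
{"method": "send_rows", "body": {
  "series": [
    [0, 0, -8.5, 0.014, -0.016, 0, 0.3],
    [0, 0, -17, 0.03, -0.035, 0, 0.3],
    [0, 0, -25.5, 0.05, -0.058, 0, 0.3],
    [0, 0, -34, 0.07, -0.082, 0, 0.3],
    [0, 0, -42.5, 0.09, -0.105, 0, 0.3],
    [0, 0, -51, 0.11, -0.129, 0, 0.3],
    [0, 0, -59.5, 0.125, -0.145, 0, 0.3],
    [0, 0, -68, 0.133, -0.155, 0, 0.3]
  ]
}}

```text
time_s: 5.7
ee_pos: [0.5412, 0.0318, 0.2384]
eef_rot: [-3.139, 0.001, 1.334]
force: [-0.2, 0.3, 0.4]
grip_width: 0.0598
```

Call:
{"method": "send_rows", "body": {
  "series": [
    [0, 0, -8, 0, 0, 0, 0.3],
    [0, 0, -15, 0, 0, 0, 0.3],
    [0, 0, -21.6, 0, 0, 0, 0.3],
    [0, 0, -21.6, 0, 0, 0, 0.3],
    [0, 0, -21.6, 0, 0, 0, 0.3]
  ]
}}

```text
time_s: 6.2
ee_pos: [0.5407, 0.0303, 0.2394]
eef_rot: [-3.14, -0.0, 1.7]
force: [-0.2, 0.2, -0.2]
grip_width: 0.0617
```

```bash
python3 - <<'E'
from station import ctrl
from h import *
s=ctrl.get_obs();print(s["ee_pos"],s["eef_rot"],s["force"],s["grip_width"])
for n in("wrist","top"):
    c=ctrl.camera(n);im=c["pixels"][:,:,::-1];np.savez(f"{n}4.npz",**c)
    cv2.imwrite(f"pics/{n}4.png",im)
    P=cloud(c)
    m=(P[...,2]>.07)&(P[...,2]<.085)&(P[...,0]>.5)&(P[...,1]>.04)&(P[...,0]<.62)&(P[...,1]<.3)
    print(m.sum(),rect(P[m])); vv,uu=np.nonzero(m); print(rect(plane(c,np.c_[uu,vv],.078)))
E
```

```text
[0.54066635 0.03027644 0.23941804] [-3.13989491e+00 -2.55670798e-04  1.69986431e+00] [-0.16236883  0.21886986 -0.16011263] 0.06168255282722506
3110 ((553.8125610351562, 157.19485473632812), (32.66287612915039, 153.13211059570312), 7.2227654457092285)
((553.6390991210938, 156.6110076904297), (32.4779167175293, 151.70516967773438), 7.174322128295898)
542 ((550.0056762695312, 188.983642578125), (33.397708892822266, 154.27630615234375), 7.29143762588501)
((548.8490600585938, 188.85025024414062), (34.2098274230957, 154.03208923339844), 7.207489013671875)
```

View pics/wrist4.png

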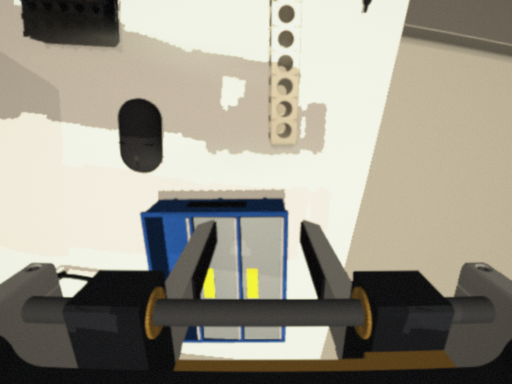

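View pics/top4.png

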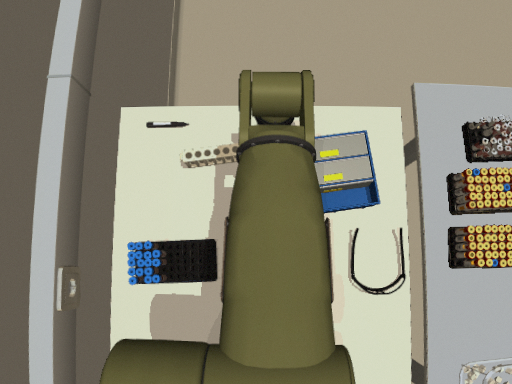

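The wrist view shows the carrier from (283,145) upward past the top edge, with its far end cut off. Its centreline fits (0.552, 0.174) m at a yaw of 7.2°. I move above it and then down.

Call:
{"method": "send_rows", "body": {
  "series": [
    [0, 0, 0.2, 0.035, 0.0075, 0, 0.3],
    [0, 0, 0.2, 0.07, 0.015, 0, 0.3],
    [0, 0, 0.2, 0.11, 0.022, 0.02, 0.3],
    [0, 0, 0.2, 0.141, 0.0295, 0.06, 0.3],
    [0, 0, 0.2, 0.141, 0.0295, 0.1, 0.3],
    [0, 0, 0.2, 0.141, 0.0295, 0.1, 0.3],
    [0, 0, 0.2, 0.141, 0.0295, 0.1, 0.3]
  ]
}}

```text
time_s: 7.0
ee_pos: [0.5517, 0.1736, 0.1414]
eef_rot: [-3.141, 0.0, 1.698]
force: [0.8, -0.2, 1.3]
grip_width: 0.0616
```

```bash
python3 - <<'E'
from station import ctrl
from h import *
s=ctrl.get_obs();print(s["ee_pos"],s["eef_rot"],s["force"],s["grip_width"])
for n in("wrist","scene"):
    c=ctrl.camera(n);im=c["pixels"][:,:,::-1];np.savez(f"{n}5.npz",**c)
    if n=="scene": im=cv2.resize(im[140:270,200:400],None,fx=3.5,fy=3.5)
    cv2.imwrite(f"pics/{n}5.png",im)
    P=cloud(c)
    m=(P[...,2]>.07)&(P[...,2]<.083)&(P[...,0]>.5)&(P[...,1]>.04)&(P[...,0]<.62)&(P[...,1]<.3)
    print(m.sum(),rect(P[m])); vv,uu=np.nonzero(m); print(rect(plane(c,np.c_[uu,vv],.078)))
E
```

```text
[0.55167547 0.17361973 0.14137471] [-3.14133856e+00  1.18433588e-04  1.69849737e+00] [ 0.83964342 -0.1516156   1.27258563] 0.06157239059230885
5278 ((552.3510131835938, 174.33056640625), (32.15099334716797, 187.66983032226562), 7.593111038208008)
((552.305419921875, 174.50460815429688), (31.90359878540039, 186.7615966796875), 7.590939044952393)
666 ((554.1619873046875, 174.40679931640625), (37.106224060058594, 189.11013793945312), 8.178689002990723)
((560.8093872070312, 175.18301391601562), (43.024383544921875, 187.77700805664062), 7.468757152557373)
```

View pics/wrist5.png

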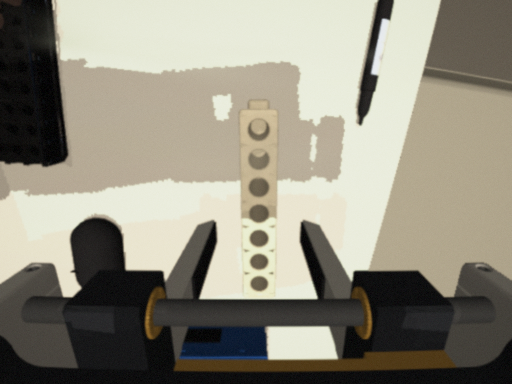

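View pics/scene5.png

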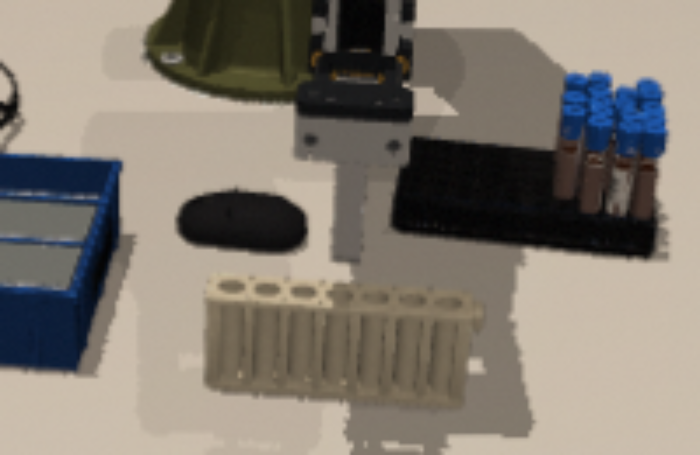

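The wrist view shows the carrier centred between the fingers, running from (260,100) to (260,293) with its tab at the far end. Small corrections, then grip.

Call:
{"method": "send_rows", "body": {
  "series": [
    [0, 0, -0.3, -0.003, 0.0007, 0.03, 0.3],
    [0, 0, -0.3, -0.003, 0.0007, 0.05, 0.3],
    [0, 0, -0.3, -0.003, 0.0007, 0.0603, 0.3],
    [0, 0, -0.3, -0.003, 0.0007, 0.0603, 0.3],
    [0, 0, -0.3, -0.003, 0.0007, 0.0603, -0.1],
    [0, 0, -0.3, -0.003, 0.0007, 0.0603, -0.6],
    [0, 0, -0.3, -0.003, 0.0007, 0.0603, -0.6],
    [0, 0, -0.3, -0.003, 0.0007, 0.0603, -0.6]
  ],
  "force": 25
}}

```text
time_s: 7.9
ee_pos: [0.5527, 0.1711, 0.0808]
eef_rot: [3.141, -0.0, 1.705]
force: [0.3, 0.0, 0.9]
grip_width: 0.032
```

Call:
{"method": "send_rows", "body": {
  "series": [
    [0, 0, 0, 0, 0, 0, -1],
    [0, 0, 0, 0, 0, 0, -1],
    [0, 0, 0, 0, 0, 0, -1]
  ]
}}

```text
time_s: 8.2
ee_pos: [0.5527, 0.1711, 0.0808]
eef_rot: [3.141, -0.0, 1.705]
force: [-0.8, -0.9, 5.3]
grip_width: 0.0319
```

Call:
{"method": "send_rows", "body": {
  "series": [
    [0, 0, 0, 0, 0, -0.005, -1],
    [0, 0, 0, 0, 0, -0.015, -1],
    [0, 0, 0, 0, 0, -0.03, -1],
    [0, 0, 0, 0, 0, -0.055, -1],
    [0, 0, 0, 0, 0, -0.085, -1],
    [0, 0, 0, 0, 0, -0.105, -1],
    [0, 0, 0, 0, 0, -0.12, -1],
    [0, 0, 0, 0, 0, -0.12, -1]
  ]
}}

```text
time_s: 9.0
ee_pos: [0.5533, 0.1712, 0.2034]
eef_rot: [3.137, -0.0, 1.705]
force: [0.7, -1.0, -0.8]
grip_width: 0.0316
```

```bash
python3 - <<'E'
from station import ctrl
from h import *
s=ctrl.get_obs();print(s["ee_pos"],s["eef_rot"],s["force"],s["grip_width"])
for n in("wrist","scene"):
    c=ctrl.camera(n);im=c["pixels"][:,:,::-1];np.savez(f"{n}6.npz",**c)
    if n=="scene": im=cv2.resize(im[100:270,200:400],None,fx=3.3,fy=3.3)
    cv2.imwrite(f"pics/{n}6.png",im)
c=dict(np.load("wrist6.npz"));P=cloud(c)
m=(P[...,2]>.188)&(P[...,2]<.206)&(P[...,0]>.5)&(P[...,0]<.62)&(P[...,1]>.21)&(P[...,1]<.3)
q=P[m]
y=q[:,1]; print(m.sum(),[ (round(a,2),np.median(q[(abs(y-a)<.01),2]).round(4),q[(abs(y-a)<.01),0].mean().round(4)) for a in(.22,.24,.26)], y.max())
E
```

```text
[0.55327994 0.17118699 0.20343206] [ 3.13697472e+00 -4.69296136e-04  1.70497103e+00] [ 0.72319079 -1.02415042 -0.84668738] 0.03163692233382154
3661 [(0.22, np.float64(0.2006), np.float64(0.5465)), (0.24, np.float64(0.2007), np.float64(0.5443)), (0.26, np.float64(0.2003), np.float64(0.5424))] 0.2681411268830439
```

View pics/scene6.png

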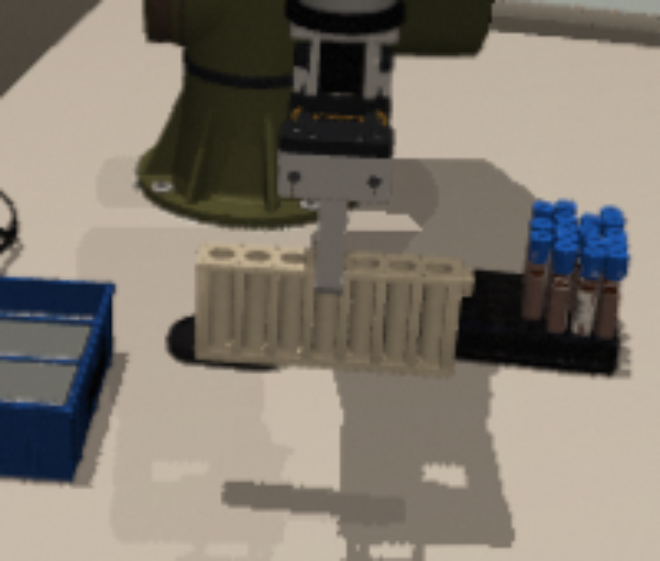

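View pics/wrist6.png

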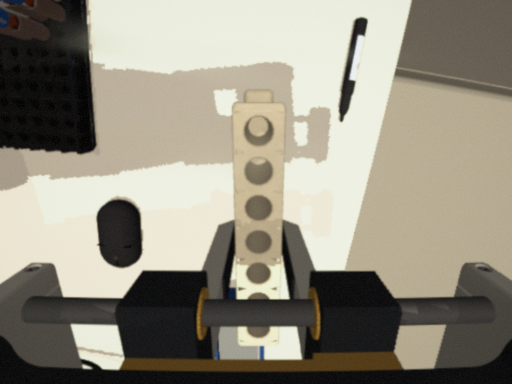

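The carrier is held level (top at z≈0.2005 along its whole length). I carry it over bay 1.

Call:
{"method": "send_rows", "body": {
  "series": [
    [0, 0, -0.3, -0.012, -0.007, 0, -1],
    [0, 0, -0.3, -0.035, -0.019, 0, -1],
    [0, 0, -0.3, -0.065, -0.036, 0, -1],
    [0, 0, -0.3, -0.1, -0.055, 0, -1],
    [0, 0, -0.3, -0.135, -0.074, 0, -1],
    [0, 0, -0.3, -0.17, -0.093, 0, -1],
    [0, 0, -0.3, -0.205, -0.112, 0, -1],
    [0, 0, -0.3, -0.235, -0.129, 0, -1]
  ]
}}

```text
time_s: 9.9
ee_pos: [0.4543, -0.0811, 0.1995]
eef_rot: [-3.14, -0.0, 1.71]
force: [0.7, -0.3, -0.3]
grip_width: 0.032
```

Call:
{"method": "send_rows", "body": {
  "series": [
    [0, 0, 0, -0.025, -0.014, 0, -1],
    [0, 0, 0, -0.043, -0.024, 0, -1],
    [0, 0, 0, -0.055, -0.03, 0, -1],
    [0, 0, 0, -0.0605, -0.033, 0, -1],
    [0, 0, 0, -0.0605, -0.033, 0, -1],
    [0, 0, 0, -0.0605, -0.033, 0, -1]
  ]
}}

```text
time_s: 10.5
ee_pos: [0.4319, -0.1432, 0.2]
eef_rot: [-3.141, -0.0, 1.711]
force: [-0.3, 0.1, -0.9]
grip_width: 0.0318
```

```bash
python3 - <<'E'
from station import ctrl
from h import *
s=ctrl.get_obs();print(s["ee_pos"],s["eef_rot"],s["force"],s["grip_width"])
for n in("wrist","scene"):
    c=ctrl.camera(n);im=c["pixels"][:,:,::-1];np.savez(f"{n}7.npz",**c)
    if n=="scene": im=cv2.resize(im[100:270,100:300],None,fx=3.3,fy=3.3)
    cv2.imwrite(f"pics/{n}7.png",im)
c=dict(np.load("wrist7.npz"));P=cloud(c).reshape(-1,3)
a=np.radians(8);o=np.array([.502,-.130]);d=P[:,:2]-o
X=d@[np.cos(a),np.sin(a)];Y=d@[-np.sin(a),np.cos(a)];z=P[:,2]
m=(z>.185)&(z<.206)&(abs(X+.071)<.03)&(Y>.035)
for y in(.045,.06,.075,.085):
    k=m&(abs(Y-y)<.006);print(y,X[k].min(),X[k].max(),np.median(z[k]))
print("end",Y[m].max())
m=(abs(z-.068)<.004)&(X>-.12)&(X<.12)&(abs(Y)<.13);print("crate X",np.percentile(X[m],[0.2,99.8]),"Ymax",np.percentile(Y[m],[99.8]))
E
```

```text
[ 0.43192384 -0.14315467  0.20004378] [-3.14138121e+00 -2.65639418e-04  1.71060298e+00] [-0.3440062   0.12872165 -0.90385383] 0.03182083514677622
0.045 -0.08686963984730597 -0.05550285451793121 0.1973682891402849
0.06 -0.08680971260903902 -0.05543705556166225 0.19737249166616166
0.075 -0.08693501571004018 -0.05566588563423084 0.19739847589751872
0.085 -0.08680475309307034 -0.05532595674380732 0.1969360397163377
end 0.09383720189739793
crate X [-0.09957096  0.09954356] Ymax [0.11126378]
```

View pics/scene7.png

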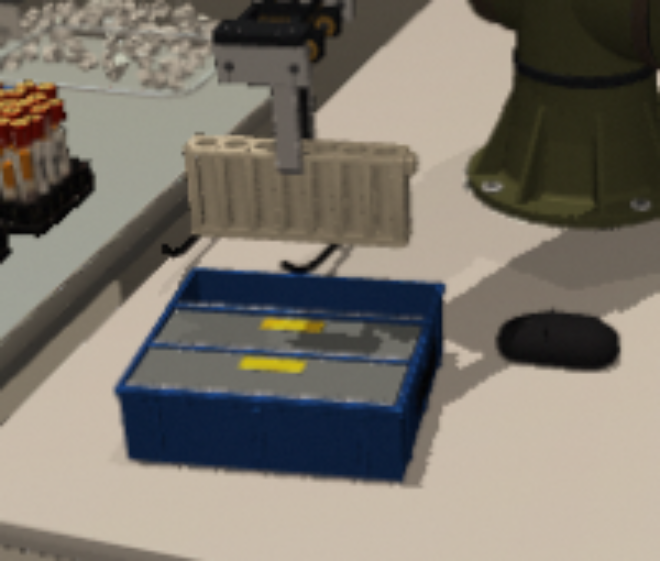

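View pics/wrist7.png

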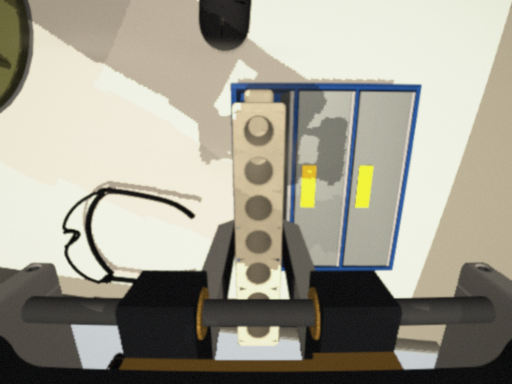

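Alignment is good: the carrier occupies X −87…−55 mm and ends at Y +94 mm in the crate frame. I lower it in steps.

Call:
{"method": "send_rows", "body": {
  "series": [
    [0, 0, 0, 0, 0, 0.01, -1],
    [0, 0, 0, 0, 0, 0.025, -1],
    [0, 0, 0, 0, 0, 0.04, -1],
    [0, 0, 0, 0, 0, 0.05, -1],
    [0, 0, 0, 0, 0, 0.06, -1],
    [0, 0, 0, 0, 0, 0.065, -1],
    [0, 0, 0, 0, 0, 0.07, -1],
    [0, 0, 0, 0, 0, 0.075, -1]
  ]
}}

```text
time_s: 11.4
ee_pos: [0.432, -0.1437, 0.1251]
eef_rot: [3.141, 0.0, 1.71]
force: [1.2, 0.2, -0.6]
grip_width: 0.0317
```

Call:
{"method": "send_rows", "body": {
  "series": [
    [0, 0, 0, 0, 0, 0.007, -1],
    [0, 0, 0, 0, 0, 0.014, -1],
    [0, 0, 0, 0, 0, 0.021, -1],
    [0, 0, 0, 0, 0, 0.026, -1],
    [0, 0, 0, 0, 0, 0.03, -1],
    [0, 0, 0, 0, 0, 0.032, -1],
    [0, 0, 0, 0, 0, 0.033, -1],
    [0, 0, 0, 0, 0, 0.033, -1]
  ]
}}

```text
time_s: 12.2
ee_pos: [0.4319, -0.1437, 0.0922]
eef_rot: [3.142, 0.0, 1.71]
force: [0.3, 0.1, -1.2]
grip_width: 0.0316
```

Call:
{"method": "send_rows", "body": {
  "series": [
    [0, 0, 0, 0, 0, 0.001, -1],
    [0, 0, 0, 0, 0, 0.002, -1],
    [0, 0, 0, 0, 0, 0.003, -1],
    [0, 0, 0, 0, 0, 0.003, -1]
  ]
}}

```text
time_s: 12.6
ee_pos: [0.4318, -0.1436, 0.0891]
eef_rot: [-3.141, -0.0, 1.71]
force: [0.6, -0.1, -0.6]
grip_width: 0.032
```

```bash
python3 - <<'E'
from station import ctrl
from h import *
s=ctrl.get_obs();print(s["ee_pos"],s["eef_rot"],s["force"],s["grip_width"])
for n in("wrist","scene"):
    c=ctrl.camera(n);im=c["pixels"][:,:,::-1];np.savez(f"{n}8.npz",**c)
    if n=="scene": im=cv2.resize(im[100:270,100:300],None,fx=3.3,fy=3.3)
    cv2.imwrite(f"pics/{n}8.png",im)
c=dict(np.load("wrist8.npz"));P=cloud(c).reshape(-1,3)
a=np.radians(8);o=np.array([.502,-.130]);d=P[:,:2]-o
X=d@[np.cos(a),np.sin(a)];Y=d@[-np.sin(a),np.cos(a)];z=P[:,2]
m=(z>.078)&(z<.1)&(abs(X+.071)<.03)&(Y>.035)
for y in(.045,.06,.075,.085):
    k=m&(abs(Y-y)<.006);print(y,X[k].min(),X[k].max(),np.median(z[k]))
E
```

```text
[ 0.43179128 -0.1436111   0.08911221] [-3.14148496e+00 -8.79824391e-05  1.71023112e+00] [ 0.61431695 -0.07946468 -0.63201134] 0.032042041119041596
0.045 -0.08709209856880173 -0.05571453339155482 0.08642422210242541
0.06 -0.08703222971367727 -0.05569748515027261 0.08638909983586922
0.075 -0.0871154487370598 -0.055775789886149264 0.08642951752687479
0.085 -0.08703345311788856 -0.05551831651001063 0.08605690796813278
```

View pics/scene8.png

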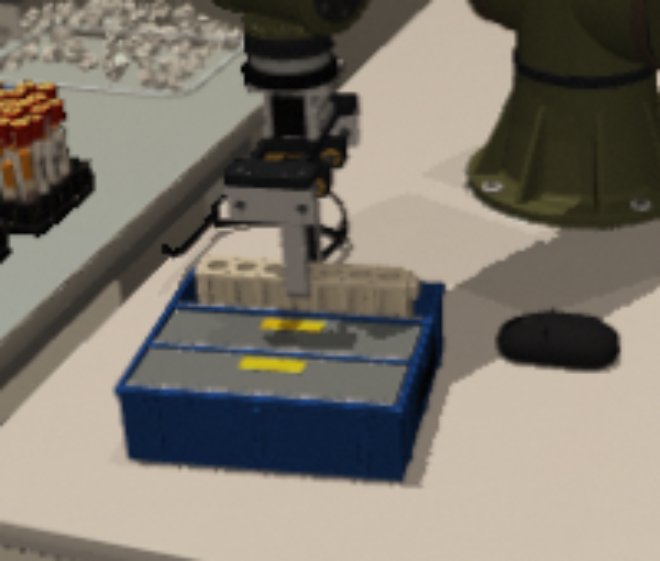

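Call:
{"method": "send_rows", "body": {
  "series": [
    [0, 0, 0, 0, 0, 0.0005, -1],
    [0, 0, 0, 0, 0, 0.0005, -1],
    [0, 0, 0, 0, 0, 0.0005, -1]
  ]
}}

```text
time_s: 13.0
ee_pos: [0.4319, -0.1436, 0.0887]
eef_rot: [3.141, 0.0, 1.71]
force: [-0.6, 0.3, -0.8]
grip_width: 0.0318
```

Call:
{"method": "send_rows", "body": {
  "series": [
    [0, 0, 0, 0, 0, 0.0004, -1],
    [0, 0, 0, 0, 0, 0.0004, -1],
    [0, 0, 0, 0, 0, 0.0004, -1]
  ]
}}

```text
time_s: 13.3
ee_pos: [0.4319, -0.1437, 0.0887]
eef_rot: [3.141, 0.0, 1.71]
force: [-2.8, 1.7, 6.0]
grip_width: 0.0318
```

The wrist force rose to +6 N and the TCP stopped at 0.0887 m, as expected for standing on the floor. I release gently.

Call:
{"method": "send_rows", "body": {
  "series": [
    [0, 0, 0, 0, 0, 0, -0.3],
    [0, 0, 0, 0, 0, 0, -0.25],
    [0, 0, 0, 0, 0, 0, -0.15],
    [0, 0, 0, 0, 0, 0, -0.1],
    [0, 0, 0, 0, 0, 0, -0.1],
    [0, 0, 0, 0, 0, 0, -0.1]
  ]
}}

```text
time_s: 13.9
ee_pos: [0.4318, -0.1436, 0.0883]
eef_rot: [-3.142, -0.0, 1.71]
force: [-0.2, -0.3, 0.5]
grip_width: 0.0426
```

Call:
{"method": "send_rows", "body": {
  "series": [
    [0, 0, 0, 0, 0, -0.003, -0.1],
    [0, 0, 0, 0, 0, -0.01, -0.1],
    [0, 0, 0, 0, 0, -0.025, -0.1],
    [0, 0, 0, 0, 0, -0.06, -0.1],
    [0, 0, 0, 0, 0, -0.1, -0.1],
    [0, 0, 0, 0, 0, -0.14, -0.1],
    [0, 0, 0, 0, 0, -0.14, -0.1]
  ]
}}

```text
time_s: 14.6
ee_pos: [0.4333, -0.1442, 0.2337]
eef_rot: [3.134, 0.004, 1.71]
force: [0.2, 0.1, -0.3]
grip_width: 0.0424
```

Call:
{"method": "send_rows", "body": {
  "series": [
    [0, 0, 0, -0.04, 0, 0, -0.1],
    [0, 0, 0, -0.08, 0, 0, -0.1],
    [0, 0, 0, -0.12, 0, -0.01, -0.1],
    [0, 0, 0, -0.15, 0, -0.02, -0.1],
    [0, 0, 0, -0.15, 0, -0.02, -0.1],
    [0, 0, 0, -0.15, 0, -0.02, -0.1]
  ]
}}

```text
time_s: 15.2
ee_pos: [0.4524, -0.2922, 0.2477]
eef_rot: [-3.141, -0.001, 1.709]
force: [-0.6, 0.3, -0.6]
grip_width: 0.0423
```

```bash
python3 - <<'E'
from station import ctrl
from h import *
s=ctrl.get_obs();print(s["ee_pos"],s["eef_rot"],s["force"],s["grip_width"])
for n in("wrist","scene","top"):
    c=ctrl.camera(n);im=c["pixels"][:,:,::-1];np.savez(f"{n}9.npz",**c)
    if n=="scene": im=cv2.resize(im[100:300,100:400],None,fx=2.6,fy=2.6)
    cv2.imwrite(f"pics/{n}9.png",im)
c=dict(np.load("wrist9.npz"));P=cloud(c).reshape(-1,3)
a=np.radians(8);o=np.array([.502,-.130]);d=P[:,:2]-o
X=d@[np.cos(a),np.sin(a)];Y=d@[-np.sin(a),np.cos(a)];z=P[:,2]
m=(z>.078)&(z<.1)&(abs(X+.071)<.03)
for y in(-.08,-.04,0,.04,.075,.085):
    k=m&(abs(Y-y)<.006)
    if k.any():print(y,X[k].min(),X[k].max(),np.median(z[k]))
E
```

```text
[ 0.45237741 -0.29217192  0.24767284] [-3.14094768e+00 -7.88451573e-04  1.70929302e+00] [-0.55342037  0.32919112 -0.6172116 ] 0.04230795387786837
-0.08 -0.08725356155279115 -0.056490318215181815 0.0859918110120595
-0.04 -0.08668384226722804 -0.0570271172967052 0.08577345336442188
0 -0.0873177346205483 -0.05632095043269685 0.08577670071569499
0.04 -0.08676019178522182 -0.056854927471161394 0.0860655489632817
```

View pics/scene9.png

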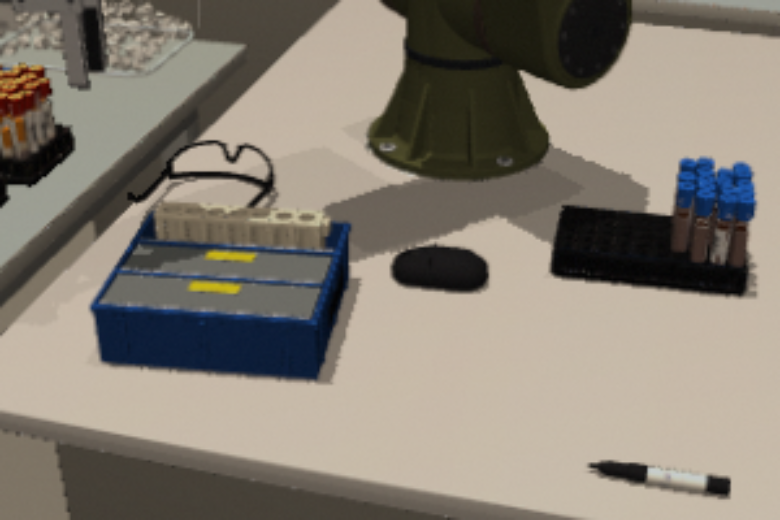

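View pics/wrist9.png

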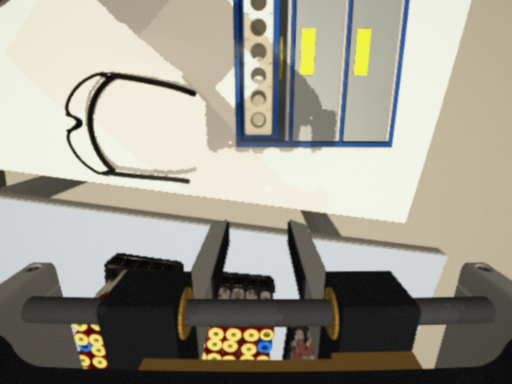

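View pics/top9.png

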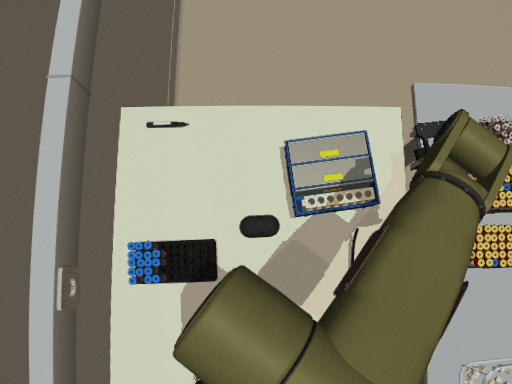

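The carrier stands level with its top at 0.086 m along its length, so its base is on the 8 mm floor. The mouse, rack, pen and glasses look unmoved. Earlier depth readings showed the floor clear to within about 12 mm of the hinge line, so the flap is at roughly 77° or more. I hand the job in.

```bash
python3 -c "
from station import ctrl
print(ctrl.hand_in())"
```

```text
the job is handed in; nothing more can be done
None
```

The carrier now stands upright in bay 1, the empty bay, and the job was handed in at about 15 s; no verdict was reported.

- **Finding the bay:** I pressed bay 1's flap first. It kept giving way at under 2 N, well past the point where a packed bay would stop it, so bay 1 is the empty one. I did not press bays 2 and 3.
- **Flap:** I pushed it down and swept it toward the hinge. I estimate about 77° or more, from how much of the bay floor was visible. I could not read the angle directly.
- **Carrier:** I gripped it near the top, carried it level and lowered it until the wrist felt 6 N from the floor. Then I opened the fingers and withdrew.
- **Last checks:** The carrier's top is 0.086 m above the bench at both ends of the part in view (one end was outside the picture). That matches standing on the 8 mm bay floor. The glasses, mouse, rack and pen look unmoved in the pictures, judged by eye. The gripper is clear of everything, and no check failed or disagreed.

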